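# Unlock the proof press and pull a proof

### The job

Draw the lock bolt of the small proof press fully back by its red-knobbed handle and tip the handle over into the parking notch in the side of the bolt guide, so that the bolt stays out. Then roll the carriage smoothly, without rushing, over the inked block all the way to the stops at the other end of the press, leave it there, and do not disturb anything else on the table.

Things in the scene. Friction and masses are not known exactly. Their poses are not given: they have to be found in the camera images.
- press: Small green proof press: base 176 x 400 mm, 25 mm high, steel bearer rails up to 45 mm, an inked colour-grid block with a paper strip between them. It cannot move. Origin: centre of its underside; z up. Its y axis runs along the bearers, the way the carriage is to be rolled; its x axis points across, away from the robot: the direction in which the lock bolt is drawn.
- guide: Grey guide block of the bolt, fixed to the press (same origin and axes): press x 0.104 to 0.200, y -0.107 to -0.073, top at z = 0.108, a 16 mm slot along its top for the handle. The bolt is a level 14 mm steel pin, 90 mm long, axis at y = -0.090, z = 0.090. Its nose, through a bore in the carriage's cheek, locks the carriage until drawn at least 20 mm.
- bolt (a joint): How far the lock bolt is drawn, in m, along the press's +x: 0 = shot fully home, 0.036 = fully back, at the end of its slot; it starts at 0 to 0.005. No spring: it slides against about 2 N of friction and stays where it is left.
- handle (a joint): Turn of the bolt's handle about the bolt's axis, in rad: 0 = upright in the slot, 1.40 = tipped towards the press's -y, lying in the parking notch, nearly level. The slot holds it upright (within 0.12) until the bolt is drawn 28 mm or more; then a push towards -y tips it, and past about 0.5 rad it falls by itself. In the notch it keeps the bolt from sliding back.
- handle_knob (a point): Centre of the red knob (25 mm across and high) on the handle's 12 mm steel stem, 56 mm from the bolt's axis: upright it is at z = 0.146, its top at 0.159; bolt shot, at press x = 0.144. Between knob and carriage cheek (outer face at press x = 0.092, top at z = 0.125) are 40 mm for a finger. Axes as the press's while upright.
- carriage (a joint): Travel of the roller carriage along the press's +y, in m: 0 = locked end (start), 0.240 = against the stops at the other end. It weighs 3 to 5 kg, has a drag of about 3 N plus 6 N per m/s, and stays where it is left. Two green cheeks (z 0.048 to 0.125, 100 mm long) carry a steel roller 70 mm in diameter (top at z = 0.117) right below the push bar.
- push_bar (a point): Middle of the carriage's push bar: level, along the press's x, 165 mm above the table, black rubber grip 20 mm in diameter and 100 mm long, on a bent steel bail that comes down to the cheeks at press x = +-0.086. At the start at press x = 0, y = -0.120. Push it from behind (its -y side) or grip it from above; 38 mm of space lies below the grip.
- notch (a point): Middle of the parking notch: a 20 mm wide gap in the -y wall of the guide, at press x 0.166 to 0.186, y -0.1025, z 0.090 (fixed to the press).
- dropper_mid (a point): Amber glass dropper bottle with a black bulb, 33 mm across, 107 mm tall, standing beside the press at press x 0.15 to 0.20, y 0.03 to 0.07; this point is half-way up. To be left alone.
- ink_jar_mid (a point): Ink jar, 68 mm across, 75 mm tall, beside the press at press x 0.15 to 0.20, y 0.13 to 0.18; this point is half-way up. To be left alone.
- mug_mid (a point): White mug, 84 mm across, 88 mm tall, at a side of the table; half-way up. To be left alone.
- tumbler_mid (a point): Glass tumbler, 72 mm across, 95 mm tall, at a side of the table; half-way up. To be left alone.
- swatch_box_mid (a point): Closed ochre card box, 75 x 250 x 34 mm, lying beyond the press; its centre. To be left alone.
- brush_grip (a point): Brush lying on the table to the left; the point is on its handle. To be left alone.
- palette_knife_grip (a point): Palette knife lying on the table to the right; the point is on its handle. To be left alone.

How it is judged:
By the outcome, as a careful person would: the job done as asked, in the order asked, and still so for the second after the job is handed in, with the robot touching nothing.
It also fails if it takes over 51 s, if anything falls off the work surface, if the arm or the gripper's body presses on something with over 40 N, if the wrist force passes 120 N, or if a joint passes its speed limit or range.

### The arm

A 6-joint arm with a two-finger parallel gripper is mounted at the origin on the work surface. World frame = base frame: x ahead of the robot, y to its left, z up, the work surface at z = 0. Lengths are in mm, angles in rad, forces in N, time in s.
With the tool pointing down it reaches from about 350 to 875 mm from the base axis. Payload 4.2 kg.
Tool frame: the origin (TCP) lies midway between the tips of the shut fingers; the grasp point (between the pads) lies 19 mm behind it; x points along the fingers, y is the direction in which the jaws open and shut, and the axes are right-handed (so a half turn about x gives the same grasp; the last joint's range is limited). The gripper opens to 85 mm and grips with 20 to 120 N. Pads are 22 mm wide; open, the fingers measure 114 mm over their backs; the gripper's body (76 mm by 85 mm) begins 54 mm behind the grasp point. The pads swing forward as they close: fully open they stand 13 mm farther back than shut.
Start: joints at [1.47, 0.385, 0.008, 0, -1.194, -0.259], TCP at [220.021, 584.97, 209.812] pointing down, gripper open.
Joint ranges: [-3.14, 3.14], [-1.21, 2.06], [-1.07, 1.41], [-3.16, 2.05], [-2.99, -0.16], [-3.1, 3.1]. Speed limits (rad/s): [2.79, 2.79, 3.14, 3.14, 3.14, 3.14].

### API

Orientations are given as a unit quaternion [x, y, z, w].
In Python, from bench import readout, imaging, arm gives the robot as it stands.
- The arm moves only by the tool arm_command, never from a script. Its argument "increments" is a list of rows, each a list of 3 entries, a list of its own where there are three numbers: the turn, a rotation vector about the world's x, y, z in degrees, then the shift along the world's x, y, z in mm, then the closure, from 0 (fully open) to 1 (shut). In form: [[[ax, ay, az], [tx, ty, tz], fingers], ...]. A call has exactly 5 rows; each row is the pose to reach, as a shift and turn from the pose measured when the call began; what a row does not reach only later rows make up. A row lasts 1/10 s, in which the tool goes at most 50 mm and 8.59 degrees, less where a joint would pass 70% of its speed; a pose out of reach is approached as far as the arm can. A call with a gripper value outside its range is refused whole. The fingers move at their own pace and stop on an object; the grip force is fixed at half the most. Time passes only in rows, so rows that repeat a pose let the fingers close, or fill a call up. It gives the time, the measured TCP pose, the force and the opening at its end, in the units of the state.
- readout.read_state(): the state, without advancing time (a new reading comes with each control period).
- imaging.get_image(name): name is "scene" or "top"; returns (picture, depth): 420x560x3 uint8, blue, green, red; 420x560 float32, mm along the optical axis (not along the pixel's ray), 0 where there is no reading.
- imaging.camera_info(name): a dict with "vfov" (degrees; the focal length in pixels is half the picture's height over the tangent of half this angle, whatever the lens; pixels are square), "cx", "cy" (the principal point, pixels), "D" ([k1, k2, p1, p2, k3] as OpenCV has them; the pictures are not rectified), "eye" and "rotation" of the camera in the world. Camera axes: x right, y down, z forward; pixel columns grow to the right and rows downward; lengths in mm; the calibration is good to about 2 mm. A picture is of the moment at which its call begins. camera_info takes no time and is no camera call.
- arm.job_done(): hands the job in, once; it reports no verdict.
The state is a dict: "clock": time; "joints": joint angles; "joint_vel": joint speeds; "joint_efforts": joint torques, N m; "position": TCP position; "ee_rot": TCP orientation; "contact_force": force on the tool from outside, world axes, zero at the start; "wrist_torque": the same for the moment, N m; "gripper_width": finger opening in mm.
Only numpy, scipy, OpenCV 4.12 (cv2) and the standard library are available. Lean on these libraries where they do the work, as an engineer would, in place of code of your own. Each camera call takes 0.05 s, during which the arm holds its last target. There are 200 camera calls.

## Working session

There is one attempt and no reset: what is moved stays moved. The work goes in short steps, Python scripts to look and compute and a tool call to move; the robot and the scene stay as the last step left them, time stands still between calls to the robot, and variables do not carry over. Pictures are saved under pics/ and viewed, about 8 in all and at most 12, crops included, and the job is handed in when it is done.

Besides the shell and the picture viewer there is one more tool, called after "Call:" as name([rows], argument=value, ...), one row to a line, values as JSON. arm_command: Moves the arm, as the interface text tells. Its arguments: {"type":"object","properties":{"increments":{"type":"array","items":{"type":"array"}}},"required":["increments"]}

```bash
ls; mkdir -p pics; cat > h.py <<'E'
import numpy as np, cv2
from bench import readout, imaging, arm
def snap(n,f=None):
    im,d=imaging.get_image(n)
    if f: cv2.imwrite('pics/'+f,im)
    return im,d
def K(n):
    c=imaging.camera_info(n); f=210/np.tan(np.radians(c['vfov'])/2)
    return c,np.array([[f,0,c['cx']],[0,f,c['cy']],[0,0,1.]]),np.array(c['D'],float)
def rays(n,uv):
    c,k,D=K(n); p=cv2.undistortPoints(np.array(uv,float).reshape(-1,1,2),k,D).reshape(-1,2)
    return np.array(c['eye'],float),np.c_[p,np.ones(len(p))]@np.array(c['rotation'],float).T
def plane(n,uv,z):
    e,r=rays(n,uv); return e+r*((z-e[2])/r[:,2])[:,None]
def depthpts(n,uv,d):
    e,r=rays(n,uv); return e+r*np.array(d,float)[:,None]
E
python3 - <<'E'
from h import *
for n in('scene','top'):
    im,d=snap(n,n+'1.png'); print(imaging.camera_info(n))
    np.save(n+'d.npy',d)
print(readout.read_state())
E
```

```text
pics
{'vfov': 55.80892549383382, 'cx': 282.6247441000128, 'cy': 217.00973997755173, 'D': array([0.02195749, 0.        , 0.        , 0.        , 0.        ]), 'eye': array([1303.77805899,   55.22830475,  887.16143183]), 'rotation': array([ 0.61141161,  0.69483109, -0.27774337, -0.25737953])}
{'vfov': 44.597049015307086, 'cx': 279.30626917562574, 'cy': 206.41772006444504, 'D': array([-0.06292758,  0.        ,  0.        ,  0.        ,  0.        ]), 'eye': array([ 329.7890638 ,  -12.6971628 , 1431.66884283]), 'rotation': array([-0.70442696,  0.70475481, -0.05457796,  0.06422278])}
{'clock': 0.1, 'joints': array([ 1.46961132e+00,  3.85490690e-01,  6.74448976e-03, -4.33855205e-04,
       -1.19400525e+00, -2.58619051e-01]), 'joint_vel': array([ 0.00072651,  0.00056544,  0.00242661,  0.00301556, -0.00050724,
       -0.00046392]), 'joint_efforts': array([-7.99387944e-04, -3.93318880e+01,  1.88930172e+01,  4.19797942e+00,
       -2.59636545e-03,  6.67228662e-06]), 'position': array([219.83240755, 584.45069193, 208.81748544]), 'ee_rot': array([-0.6955967 ,  0.12728078,  0.69577225,  0.12588016]), 'contact_force': array([-0.59809721, -0.11674299, -0.32665934]), 'wrist_torque': array([-0.01253509,  0.03202413,  0.04564272]), 'gripper_width': 85.25118932082847}
```

Rotation is a quaternion; fix the helper accordingly.

```bash
sed -i "s/np.array(c\['rotation'\],float).T/Rotation.from_quat(c['rotation']).as_matrix().T/; 1a from scipy.spatial.transform import Rotation" h.py; python3 - <<'E'
from h import *
a=readout.read_state(); print(Rotation.from_quat(a['ee_rot']).as_matrix().round(3))
E
```

```text
[[-0.001 -0.352 -0.936]
 [-0.002 -0.936  0.352]
 [-1.     0.002 -0.   ]]
```

View pics/scene1.png

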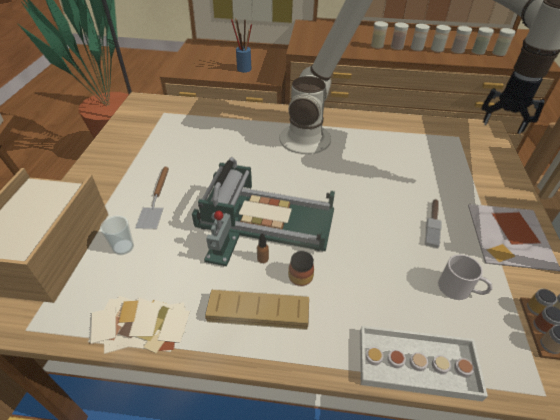

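View pics/top1.png

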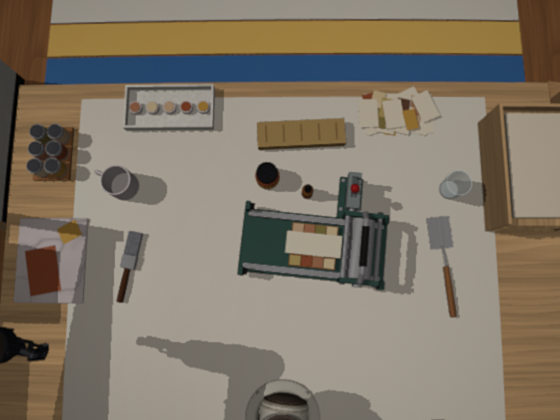

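The scene shows the knob at (219,215). In the top view it is at (355,188), with the push bar at (364,245) and the press base spanning (240–388, 203–288). Press +y points roughly image-left (world +y). Next I'll measure these with masks.

```bash
python3 - <<'E'
from h import *
S=cv2.imread('pics/scene1.png');T=cv2.imread('pics/top1.png')
def red(im,box):
    x0,y0,x1,y1=box; h=cv2.cvtColor(im[y0:y1,x0:x1],cv2.COLOR_BGR2HSV)
    m=((h[...,0]<8)|(h[...,0]>172))&(h[...,1]>170)&(h[...,2]>70)
    v,u=np.nonzero(m); print(len(u),u.min()+x0,u.max()+x0,v.min()+y0,v.max()+y0); return u.mean()+x0,v.mean()+y0
us=red(S,(205,200,235,235));ut=red(T,(340,172,372,205));print(us,ut)
e1,r1=rays('scene',[us]);e2,r2=rays('top',[ut]);r1=r1[0]/np.linalg.norm(r1);r2=r2[0]/np.linalg.norm(r2)
t=np.linalg.lstsq(np.c_[r1,-r2],e2-e1,rcond=None)[0];print('knob',e1+t[0]*r1,e2+t[1]*r2, plane('scene',[us],146),plane('top',[ut],150))
# black bar in top
g=T[220:275,355:376].max(2); v,u=np.nonzero(g<28); print('bar',len(u),u.min()+355,u.max()+355,v.min()+220,v.max()+220)
p=plane('top',np.c_[u+355.,v+220.],170); print(p.mean(0),p.min(0),p.max(0)); 
c,s,a=cv2.minAreaRect(np.float32(p[:,:2])),0,0; print(c)
# depth map: heights in top; rails at z~45
d=np.load('topd.npy'); vv,uu=np.mgrid[195:300,230:400]; P=depthpts('top',np.c_[uu.ravel(),vv.ravel()],d[195:300,230:400].ravel())
for lo,hi in((38,52),(18,32),(155,185)):
    m=(P[:,2]>lo)&(P[:,2]<hi); r=cv2.minAreaRect(np.float32(P[m,:2])); print(lo,m.sum(),r,cv2.boxPoints(r).round().tolist())
o=cv2.resize(T[160:300,225:405],None,fx=4,fy=4,interpolation=2); o=cv2.convertScaleAbs(o,alpha=2); cv2.imwrite('pics/tc.png',o)
E
```

```text
9 217 221 212 216
50 351 358 184 191
(np.float64(219.22222222222223), np.float64(213.55555555555554)) (np.float64(354.52), np.float64(187.6))
knob [ 594.92791129 -183.76100718  151.6776451 ] [ 595.42045904 -186.81609479  152.19565888] [[ 589.45586739 -185.60591052  146.        ]] [[ 595.87629973 -187.11489416  150.        ]]
bar 229 360 375 220 265
[ 445.88881888 -204.70952357  170.        ] [ 397.98734409 -233.42049122  170.        ] [ 509.39976403 -193.40971095  170.        ]
((456.4592590332031, -207.2215118408203), (25.213319778442383, 115.4148941040039), 75.99341583251953)
38 3337 ((476.76226806640625, -88.58708190917969), (382.0802307128906, 238.1190643310547), 83.67296600341797) [[337.0, -265.0], [574.0, -292.0], [616.0, 88.0], [379.0, 114.0]]
18 3453 ((485.13995361328125, -85.26681518554688), (406.94757080078125, 237.85031127929688), 88.58879089355469) [[361.0, -286.0], [599.0, -292.0], [609.0, 115.0], [371.0, 121.0]]
155 476 ((445.31451416015625, -205.1917266845703), (20.735294342041016, 168.14260864257812), 84.402587890625) [[361.0, -207.0], [528.0, -224.0], [530.0, -203.0], [363.0, -187.0]]
```

View pics/tc.png

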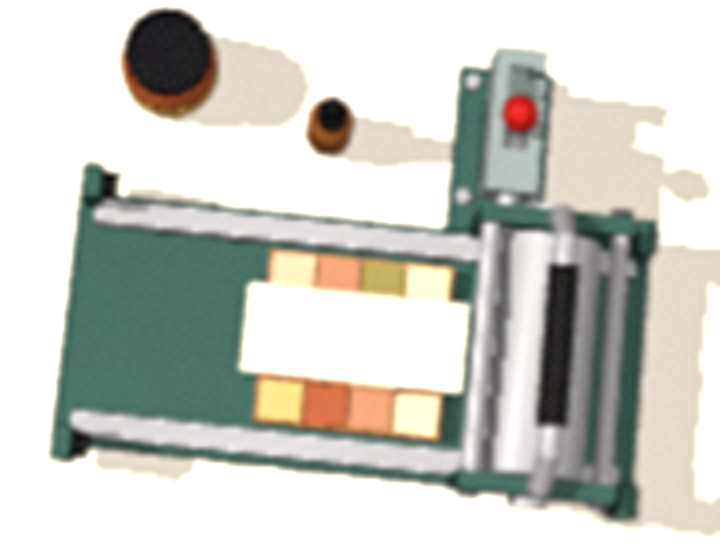

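The enlarged crop shows the press yawed about −5°, the knob upright and the bolt home. I still need an exact yaw and the heights around the bar.

```bash
python3 - <<'E'
from h import *
T=cv2.imread('pics/top1.png'); d=np.load('topd.npy')
# rails: bright grey band columns 252..335, dark-green surroundings; upper and lower rail centroid per column
h=cv2.cvtColor(T,cv2.COLOR_BGR2HSV)
for lo,hi in((205,232),(258,285)):
    q=[]
    for u in range(258,334):
        v=np.arange(lo,hi); pp=plane('top',np.c_[np.full(hi-lo,u),v],45)
        z=depthpts('top',np.c_[np.full(hi-lo,u),v],d[lo:hi,u])[:,2]
        m=(z>37)&(z<53)&(h[lo:hi,u,1]<70)
        if m.sum()>=3: q.append(pp[m].mean(0))
    q=np.array(q); f=np.polyfit(q[:,1],q[:,0],1); f=np.polyfit(*(lambda k:(q[k,1],q[k,0]))(abs(q[:,0]-np.polyval(f,q[:,1]))<5),1)
    print(len(q),'yaw',-np.degrees(np.arctan(f[0])),'x at y=-85',np.polyval(f,-85))
vv,uu=np.mgrid[200:300,340:395]; P=depthpts('top',np.c_[uu.ravel(),vv.ravel()],d[200:300,340:395].ravel())
th=np.radians(-5.5); R=np.array([[np.cos(th),-np.sin(th)],[np.sin(th),np.cos(th)]])
L=(P[:,:2]-[445.3,-205.2])@R   # relative to the bar, press axes
for x in(-40,0,40):
    k=abs(L[:,0]-x)<10
    print(x,[(y,round(float(np.percentile(P[k&(abs(L[:,1]-y)<4),2],90)))) for y in range(-70,71,10) if (k&(abs(L[:,1]-y)<4)).any()])
m=P[:,2]>155; q=L[m]; print('bar fit',q.mean(0),np.degrees(np.polyfit(q[:,0],q[:,1],1)[0]),P[m,2].max(), q[:,0].min(),q[:,0].max())
E
```

```text
76 yaw -5.9252372796023485 x at y=-85 530.417222560632
76 yaw -6.00582106043135 x at y=-85 384.22300502417033
-40 [(-70, 29), (-60, 28), (-50, 30), (-40, 124), (-30, 105), (-20, 114), (-10, 174), (0, 177), (10, 174), (20, 114), (30, 106), (40, 124), (50, 121)]
0 [(-70, 27), (-50, 119), (-40, 125), (-30, 107), (-20, 114), (-10, 173), (0, 178), (10, 172), (20, 114), (30, 105), (40, 124), (50, 122)]
40 [(-70, 30), (-50, 120), (-40, 124), (-30, 110), (-20, 114), (-10, 174), (0, 178), (10, 175), (20, 118), (30, 108), (40, 124), (50, 116)]
bar fit [-9.08308463  8.77359102] -23.102835233397844 1431.6688428334282 -133.4297260578644 84.08478479133149
```

Call:
arm_command([
  [[0,0,8],[20,-40,20],0],
  [[0,0,14.6],[42,-86,36],0],
  [[0,0,14.6],[63,-130,40],0],
  [[0,0,14.6],[84,-174,40],0],
  [[0,0,14.6],[105,-216,40],0],
])

```text
clock: 0.6
position: [325.1, 366.3, 248.8]
ee_rot: [-0.706, 0.038, 0.706, 0.036]
contact_force: [0.9, 0.6, 0.4]
gripper_width: 85.3
```

Call:
arm_command([
  [[0,0,0],[22,-44,0],0],
  [[0,0,0],[43,-88,0],0],
  [[0,0,0],[64,-132,0],0],
  [[0,0,0],[85,-176,0],0],
  [[0,0,0],[106,-220,0],0],
])

```text
clock: 1.1
position: [431.3, 144.4, 248.8]
ee_rot: [-0.706, 0.037, 0.706, 0.036]
contact_force: [1.6, 0.4, -0.7]
gripper_width: 85.1
```

Call:
arm_command([
  [[0,0,0],[22,-44,0],0],
  [[0,0,0],[43,-88,0],0],
  [[0,0,0],[64,-132,0],0],
  [[0,0,0],[85,-176,0],0],
  [[0,0,0],[106,-220,0],0],
])

```text
clock: 1.6
position: [537.5, -77.7, 248.5]
ee_rot: [-0.706, 0.037, 0.706, 0.036]
contact_force: [1.0, 0.6, 0.0]
gripper_width: 85.3
```

Call:
arm_command([
  [[0,0,0],[19,-37,0],0],
  [[0,0,0],[38,-74,0],0],
  [[0,0,0],[57,-110,0],0],
  [[0,0,0],[57,-110,-25],0],
  [[0,0,0],[57,-110,-50],0],
])

```text
clock: 2.1
position: [594.8, -189.1, 197.2]
ee_rot: [-0.706, 0.038, 0.706, 0.037]
contact_force: [-0.8, 0.0, 0.2]
gripper_width: 85.3
```

```bash
python3 - <<'E'
from h import *
S,_=snap('scene');T,d=snap('top')
a=cv2.resize(S[130:270,150:290],(560,560),interpolation=2)
cv2.imwrite('pics/s2.png',cv2.convertScaleAbs(a,alpha=1.2))
print(readout.read_state()['position'])
E
```

```text
[ 591.7283902  -187.50674802  193.62283541]
```

View pics/s2.png

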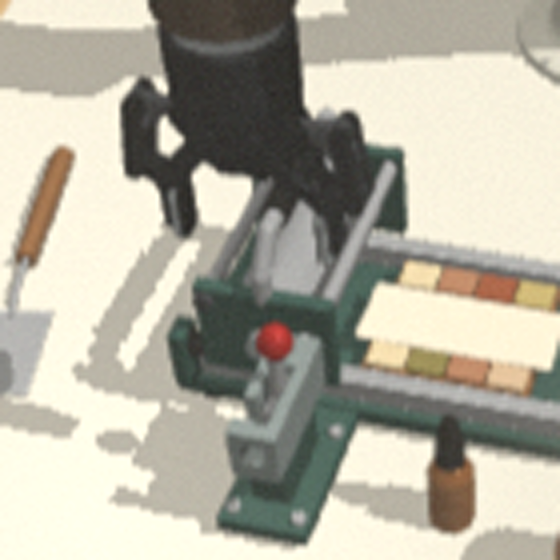

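The gripper is above the knob, with its fingers at crop (180,215) and (335,210) and the knob at (275,342). Descending.

Call:
arm_command([
  [[0,0,0],[1,0,-15],0],
  [[0,0,0],[3,0,-30],0],
  [[0,0,0],[3,0,-45],0],
  [[0,0,0],[3,0,-60],0],
  [[0,0,0],[3,0,-66],0],
])

```text
clock: 2.7
position: [594.5, -187.1, 127.3]
ee_rot: [-0.702, 0.037, 0.71, 0.037]
contact_force: [-0.1, -0.4, -0.0]
gripper_width: 85.0
```

Call:
arm_command([
  [[0,0,0],[0,0,0],0.35],
  [[0,0,0],[0,0,0],0.5],
  [[0,0,0],[0,0,0],0.65],
  [[0,0,0],[0,0,0],0.8],
  [[0,0,0],[0,0,0],0.8],
])

```text
clock: 3.2
position: [594.9, -187.3, 128.4]
ee_rot: [-0.702, 0.037, 0.71, 0.037]
contact_force: [0.2, 0.8, 2.8]
gripper_width: 18.4
```

Call:
arm_command([
  [[0,0,0],[0,0,0],0.85],
  [[0,0,0],[0,0,0],0.9],
  [[0,0,0],[0,0,0],0.9],
  [[0,0,0],[0,0,0],0.9],
  [[0,0,0],[0,0,0],0.9],
])

```text
clock: 3.7
position: [594.9, -187.3, 128.5]
ee_rot: [-0.702, 0.037, 0.71, 0.037]
contact_force: [0.1, 0.1, 1.1]
gripper_width: 17.8
```

```bash
python3 - <<'E'
from h import *
S,_=snap('scene')
cv2.imwrite('pics/s3.png',cv2.resize(S[150:270,165:285],(600,600),interpolation=2))
E
```

```text
(no output)
```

View pics/s3.png

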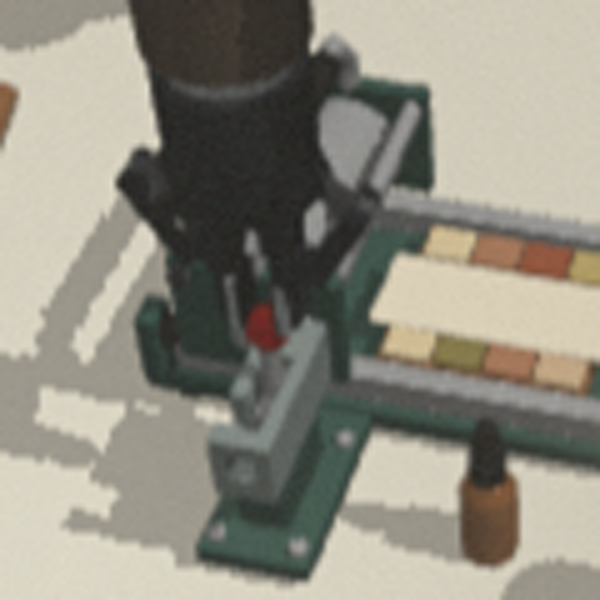

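The knob is held between the pads (crop (262,325)) at a stopped width of 17.8 mm. Now drawing the bolt along press +x.

Call:
arm_command([
  [[0,0,0],[4,-0.4,0],0.9],
  [[0,0,0],[9,-0.9,0],0.9],
  [[0,0,0],[14,-1.5,0],0.9],
  [[0,0,0],[19,-2,0],0.9],
  [[0,0,0],[24,-2.5,0],0.9],
])

```text
clock: 4.25
position: [619.4, -189.8, 128.5]
ee_rot: [-0.702, 0.037, 0.71, 0.037]
contact_force: [-2.6, 0.5, 1.4]
gripper_width: 17.8
```

Force of −2.6 N matches bolt friction. Continuing to the end stop in small steps.

Call:
arm_command([
  [[0,0,0],[3,-0.3,0],0.9],
  [[0,0,0],[6,-0.6,0],0.9],
  [[0,0,0],[8,-0.8,0],0.9],
  [[0,0,0],[9.5,-1,0],0.9],
  [[0,0,0],[10.5,-1.1,0],0.9],
])

```text
clock: 4.75
position: [627.2, -190.7, 128.4]
ee_rot: [-0.7, 0.037, 0.712, 0.037]
contact_force: [-8.3, 3.3, 6.5]
gripper_width: 17.8
```

The stop was reached after 32.6 mm (the bolt started about 3.5 mm drawn). Opening the jaws in place.

Call:
arm_command([
  [[0,0,0],[-0.5,0,0],0.7],
  [[0,0,0],[-0.5,0,0],0.4],
  [[0,0,0],[-0.5,0,0],0.1],
  [[0,0,0],[-0.5,0,0],0],
  [[0,0,0],[-0.5,0,0],0],
])

```text
clock: 5.25
position: [627.0, -190.8, 128.3]
ee_rot: [-0.7, 0.037, 0.712, 0.037]
contact_force: [-0.5, -0.4, 0.6]
gripper_width: 81.5
```

Call:
arm_command([
  [[0,0,0],[-0.5,-5,-4],0],
  [[0,0,0],[-1,-11,-8],0],
  [[0,0,0],[-2,-17,-10],0],
  [[0,0,0],[-2.5,-23,-10],0],
  [[0,0,0],[-3,-29,-10],0],
])

```text
clock: 5.75
position: [623.9, -220.5, 118.2]
ee_rot: [-0.7, 0.037, 0.712, 0.037]
contact_force: [0.4, -0.2, -0.1]
gripper_width: 85.6
```

Call:
arm_command([
  [[0,0,0],[-0.5,-5,0],0],
  [[0,0,0],[-1,-10,0],0],
  [[0,0,0],[-1.5,-15,0],0],
  [[0,0,0],[-2,-20,0],0],
  [[0,0,0],[-2.5,-25,0],0],
])

```text
clock: 6.25
position: [621.3, -245.9, 118.1]
ee_rot: [-0.7, 0.037, 0.712, 0.037]
contact_force: [0.9, -0.4, -0.8]
gripper_width: 85.2
```

Call:
arm_command([
  [[0,0,0],[-0.5,-5,0],0],
  [[0,0,0],[-1,-10,0],0],
  [[0,0,0],[-1.5,-15,0],0],
  [[0,0,0],[-2,-18,0],0],
  [[0,0,0],[-2,-18,0],0],
])

```text
clock: 6.75
position: [619.1, -264.3, 118.0]
ee_rot: [-0.7, 0.038, 0.712, 0.037]
contact_force: [0.6, -0.2, 0.0]
gripper_width: 85.2
```

```bash
python3 - <<'E'
from h import *
S,_=snap('scene')
cv2.imwrite('pics/s4.png',cv2.resize(S[150:270,165:285],(600,600),interpolation=2))
E
```

```text
(no output)
```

View pics/s4.png

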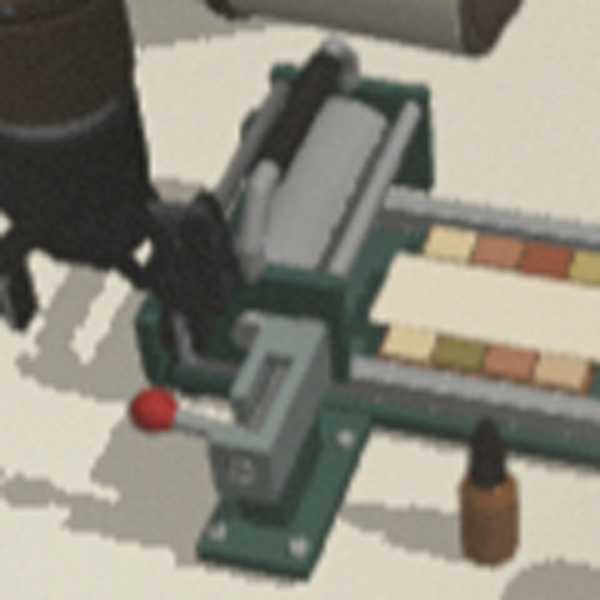

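The handle now lies in the notch, with the knob at crop (155,408) and the stem level through the side gap. Rising, then moving over to the push bar.

Call:
arm_command([
  [[0,0,0],[0,0,30],0],
  [[0,0,0],[0,0,70],0],
  [[0,0,0],[0,0,110],0],
  [[0,0,0],[-35,12,112],0],
  [[0,0,0],[-80,27,112],0],
])

```text
clock: 7.3
position: [540.3, -236.9, 231.0]
ee_rot: [-0.702, 0.038, 0.711, 0.037]
contact_force: [-1.2, 0.3, 0.4]
gripper_width: 85.3
```

Call:
arm_command([
  [[0,0,0],[-40,14,0],0],
  [[0,0,0],[-75,26,0],0],
  [[0,0,0],[-94,32,0],0],
  [[0,0,0],[-94,32,-15],0],
  [[0,0,0],[-94,32,-30],0],
])

```text
clock: 7.8
position: [446.1, -204.5, 202.0]
ee_rot: [-0.703, 0.037, 0.71, 0.037]
contact_force: [0.0, -0.3, -0.3]
gripper_width: 85.5
```

Call:
arm_command([
  [[0,0,0],[-1,-0.5,-15],0],
  [[0,0,0],[-1,-0.5,-30],0],
  [[0,0,0],[-1,-0.5,-43],0],
  [[0,0,0],[-1,-0.5,-54],0],
  [[0,0,0],[-1,-0.5,-54],0.2],
])

```text
clock: 8.3
position: [444.1, -204.7, 146.6]
ee_rot: [-0.702, 0.037, 0.711, 0.037]
contact_force: [-0.5, -0.1, -0.2]
gripper_width: 73.1
```

Call:
arm_command([
  [[0,0,0],[0,0,0],0.4],
  [[0,0,0],[0,0,0],0.6],
  [[0,0,0],[0,0,0],0.75],
  [[0,0,0],[0,0,0],0.85],
  [[0,0,0],[0,0,0],0.9],
])

```text
clock: 8.8
position: [444.6, -204.1, 147.5]
ee_rot: [-0.702, 0.037, 0.71, 0.037]
contact_force: [-0.8, 4.5, 4.6]
gripper_width: 13.9
```

Gripped. Starting the roll with a gentle ramp along press +y.

Call:
arm_command([
  [[0,0,0],[0.2,2,0],0.9],
  [[0,0,0],[0.6,6,0],0.9],
  [[0,0,0],[1.2,12,0],0.9],
  [[0,0,0],[2.1,20,0],0.9],
  [[0,0,0],[3,29,0],0.9],
])

```text
clock: 9.3
position: [447.6, -175.1, 147.5]
ee_rot: [-0.702, 0.037, 0.71, 0.037]
contact_force: [0.4, -2.8, -0.1]
gripper_width: 13.8
```

Call:
arm_command([
  [[0,0,0],[1,9,0],0.9],
  [[0,0,0],[1.9,18,0],0.9],
  [[0,0,0],[2.8,27,0],0.9],
  [[0,0,0],[3.8,36,0],0.9],
  [[0,0,0],[4.7,45,0],0.9],
])

```text
clock: 9.8
position: [452.5, -129.3, 147.5]
ee_rot: [-0.702, 0.037, 0.71, 0.037]
contact_force: [1.1, -3.9, -0.5]
gripper_width: 13.5
```

Call:
arm_command([
  [[0,0,0],[1,9,0],0.9],
  [[0,0,0],[1.9,18,0],0.9],
  [[0,0,0],[2.8,27,0],0.9],
  [[0,0,0],[3.8,36,0],0.9],
  [[0,0,0],[4.7,45,0],0.9],
])

```text
clock: 10.3
position: [457.4, -83.5, 147.5]
ee_rot: [-0.702, 0.037, 0.71, 0.037]
contact_force: [1.6, -3.9, -1.4]
gripper_width: 13.8
```

Call:
arm_command([
  [[0,0,0],[1,9,0],0.9],
  [[0,0,0],[1.9,18,0],0.9],
  [[0,0,0],[2.8,27,0],0.9],
  [[0,0,0],[3.8,36,0],0.9],
  [[0,0,0],[4.7,45,0],0.9],
])

```text
clock: 10.8
position: [462.2, -37.8, 147.5]
ee_rot: [-0.702, 0.037, 0.71, 0.037]
contact_force: [1.5, -4.4, -0.5]
gripper_width: 13.8
```

Call:
arm_command([
  [[0,0,0],[1,9,0],0.9],
  [[0,0,0],[1.9,18,0],0.9],
  [[0,0,0],[2.8,27,0],0.9],
  [[0,0,0],[3.8,36,0],0.9],
  [[0,0,0],[4.6,44,0],0.9],
])

```text
clock: 11.3
position: [467.0, 7.1, 147.5]
ee_rot: [-0.702, 0.037, 0.71, 0.037]
contact_force: [1.8, -3.5, -1.9]
gripper_width: 13.8
```

Call:
arm_command([
  [[0,0,0],[0.7,7,0],0.9],
  [[0,0,0],[1.4,13,0],0.9],
  [[0,0,0],[1.9,18,0],0.9],
  [[0,0,0],[2.3,22,0],0.9],
  [[0,0,0],[2.6,25,0],0.9],
])

```text
clock: 11.8
position: [469.7, 32.3, 147.5]
ee_rot: [-0.702, 0.037, 0.71, 0.037]
contact_force: [2.8, -2.9, -1.8]
gripper_width: 13.6
```

Call:
arm_command([
  [[0,0,0],[0.2,1.5,0],0.9],
  [[0,0,0],[0.3,3,0],0.9],
  [[0,0,0],[0.4,4,0],0.9],
  [[0,0,0],[0.5,5,0],0.9],
  [[0,0,0],[0.6,6,0],0.9],
])

```text
clock: 12.3
position: [469.8, 35.0, 147.5]
ee_rot: [-0.702, 0.039, 0.71, 0.035]
contact_force: [6.9, -18.0, -3.1]
gripper_width: 13.7
```

The carriage is against the stops (−18 N at 240 mm travel). Releasing and rising.

Call:
arm_command([
  [[0,0,0],[0,0.5,0],0.8],
  [[0,0,0],[0,0.5,0],0.5],
  [[0,0,0],[0,0.5,0],0.2],
  [[0,0,0],[0,0.5,0],0],
  [[0,0,0],[0,0.5,0],0],
])

```text
clock: 12.8
position: [469.6, 35.8, 147.4]
ee_rot: [-0.702, 0.039, 0.711, 0.035]
contact_force: [-0.2, 0.5, 0.2]
gripper_width: 74.1
```

Call:
arm_command([
  [[0,0,0],[0,0,10],0],
  [[0,0,0],[0,0,30],0],
  [[0,0,0],[0,0,60],0],
  [[0,0,0],[0,0,95],0],
  [[0,0,0],[0,0,130],0],
])

```text
clock: 13.3
position: [469.3, 35.8, 279.4]
ee_rot: [-0.702, 0.039, 0.71, 0.035]
contact_force: [1.1, 1.0, 0.4]
gripper_width: 85.6
```

Call:
arm_command([
  [[0,0,0],[-15,40,0],0],
  [[0,0,0],[-30,80,0],0],
  [[0,0,0],[-45,120,0],0],
  [[0,0,0],[-60,160,0],0],
  [[0,0,0],[-60,180,0],0],
])

```text
clock: 13.8
position: [407.9, 218.2, 280.6]
ee_rot: [-0.702, 0.037, 0.71, 0.034]
contact_force: [0.5, -0.6, 0.5]
gripper_width: 85.6
```

```bash
python3 - <<'E'
from h import *
S,_=snap('scene'); T,d=snap('top','top5.png')
cv2.imwrite('pics/s5.png',np.hstack([cv2.resize(S[130:340,80:360],(400,300)),cv2.resize(T[90:310,220:480],(400,300))]))
T0=cv2.imread('pics/top1.png')
vv,uu=np.mgrid[190:310,225:400]; P=depthpts('top',np.c_[uu.ravel(),vv.ravel()],d[190:310,225:400].ravel())
m=(P[:,2]>160)&(P[:,2]<185)&(P[:,0]<540); th=np.radians(-5.95);R=np.array([[np.cos(th),-np.sin(th)],[np.sin(th),np.cos(th)]])
c=cv2.minAreaRect(np.float32(P[m,:2]))[0]; print('bar',c,(np.array(c)-[445.3,-205.2])@R)
print(readout.read_state()['contact_force'])
E
```

```text
bar (465.59051513671875, 34.0262565612793) [ -4.61711806 240.04080706]
[-0.51289117 -0.79550238  0.22015604]
```

View pics/s5.png

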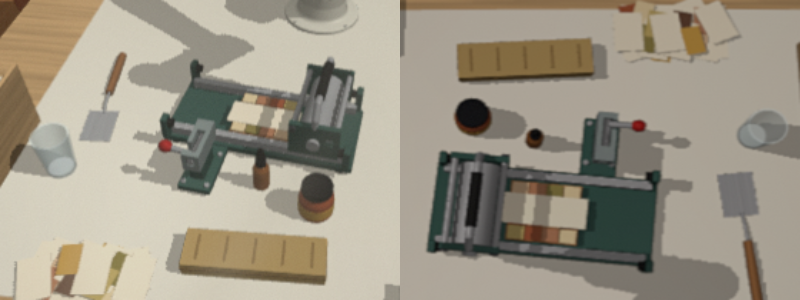

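The carriage is at the far end (bar at right-panel pixel (474,200), travel 240.0 mm). The handle is still parked, with the knob at (638,126), and everything else is in place. Handing in.

```bash
python3 -c "
from h import *
print(arm.job_done())"
```

```text
the job is handed in; nothing more can be done
None
```

The job is done and handed in at about 14 s on the robot's clock, against the 51 s limit.

- **Bolt:** I drew it back about 32.5 mm until the force rose to about 8 N at the end of its slot. It had started roughly 3.5 mm drawn. I then tipped the handle into the parking notch with one finger of the open gripper.
- **Carriage:** I gripped the push bar from above and rolled it at about 0.09 m/s, against about 4 N of drag. It stopped firmly at the far end with about 18 N of push.
- **Last checks:** The depth camera put the carriage travel at 240.0 mm. The final pictures show the handle still in the notch and the items beside and beyond the press where they were. The gripper was clear of everything, with no contact force. I compared the objects by eye only, and the brush and mug were outside the final crop. The arm's path did not come near either at low height.
- **Disagreements:** The gripper read 18 mm on the 25 mm knob and 14 mm on the 20 mm grip, about 6 to 7 mm low both times. Both grasps held.

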